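# Hang the lapping guide plate on its twin pins and lock it

### The arm

A 6-joint arm with a two-finger parallel gripper is mounted at the origin on the work surface. World frame = base frame: x ahead of the robot, y to its left, z up, the work surface at z = 0. Lengths are in mm, angles in rad, forces in N, time in s.
With the tool pointing down it reaches from about 350 to 975 mm from the base axis. Payload 7.1 kg.
Tool frame: the origin (TCP) lies at the very end of the fingers, on their centre line; the grasp point (between the pads) lies 19 mm behind it; z points along the fingers, y is the line along which they close (so a half turn about z gives the same grasp; the last joint's range is limited). The gripper opens to 88 mm and grips with 3 to 60 N. Pads are 20 mm wide; open, the fingers measure 115 mm over their backs; the gripper's body (75 mm by 178 mm) begins 61 mm behind the grasp point.
Start: joints at [1.278, 0.423, 1.63, -0, 1.089, -0.019], TCP at [168.963, 601.711, 222.675] pointing down, gripper open.
Joint ranges: [-3, 3], [-0.9, 2.11], [0.09, 2.58], [-1.31, 4.45], [0.11, 2.69], [-2.54, 2.54]. Speed limits (rad/s): [2.39, 2.39, 3.01, 3.14, 3.14, 3.14].

### API

Orientations are given as a rotation vector (axis times angle).
In Python, from workcell import ctrl gives the robot as it stands. The module is installed in compiled form; this text tells all that it offers.
- The arm moves only by the shell command python3 -m inch 'ROWS'. ROWS is JSON, a list of rows, each a list of 7 numbers: the shift along the tool's x, y, z scaled (see below), then the turn, a rotation vector about the tool's x, y, z scaled (see below), then the closure, from -1 (fully open) to 1 (shut). In form: [[tx, ty, tz, wx, wy, wz, hand], ...]. A call has 1 to 10 rows; each row is the pose to reach, as a shift and turn from the pose commanded when the call began, along the tool's axes at that moment; what a row does not reach only later rows make up. The controller multiplies each number of a shift by 0.15 m and each number of a turn by pi/4 rad. A row lasts 1/8 s, in which the tool goes at most 62.5 mm and 10.7 degrees, less where a joint would pass 70% of its speed; a pose out of reach is approached as far as the arm can. A call with a number of a shift or a turn outside -1 to 1 is refused whole. A call with a gripper value outside its range is refused whole. The fingers move at their own pace and stop on an object; the grip force is fixed at half the most. Time passes only in rows, so rows that repeat a pose let the fingers close. It gives the time, the measured TCP pose, the force, the opening and the grip force at its end, in the units of the state.
- ctrl.get_obs(): the state, without advancing time (a new reading comes with each control period).
- ctrl.get_image(name): name is "scene" or "top" or "wrist"; returns the picture (384x512x3 uint8, red, green, blue); there is no depth.
- ctrl.camera_params(name): a dict with "vfov" (degrees; the focal length in pixels is half the picture's height over the tangent of half this angle, whatever the lens; pixels are square), "cx", "cy" (the principal point, pixels), "distortion" ([k1, k2, p1, p2, k3] as OpenCV has them; the pictures are not rectified), "eye" and "attitude" of the camera in the world; the wrist camera has in their place "tool_from_camera" (4x4, takes a point from camera to tool coordinates, whose origin is the TCP and whose axes are the flange's). Camera axes: x right, y up, looking along -z (the intrinsics and any distortion apply to the point x, -y, -z); pixel columns grow to the right and rows downward; lengths in mm; the calibration is good to about 2 mm. A picture is of the moment at which its call begins: read the wrist's pose just before it. camera_params takes no time and is no camera call.
- ctrl.close_job(): hands the job in; it is judged then, once.
The state is a dict: "t": time; "qpos": joint angles; "qvel": joint speeds; "joint_torque": joint torques, N m; "ee_pos": TCP position; "orientation": TCP orientation; "ft_force": force on the tool from outside, world axes, zero at the start; "moment": the same for the moment, N m; "width": finger opening in mm; "grasp_force": force on a finger pad.
Only numpy, scipy, OpenCV 4.12 (cv2) and the standard library are available. Lean on these libraries where they do the work, as an engineer would, in place of code of your own. Each camera call takes 0.05 s, during which the arm holds its last target. There are 200 camera calls.

### The job

Pick up the guide plate by its wooden grip and hang it on the lapping bed: get both of its pin holes over the two pins together, feeling for them gently because the pin bar can be clamped anywhere along its slots, and lower the plate until it lies fully home and flat on the bar. Then push the brass keeper all the way in over the end of the plate to lock it. Never force the plate against the bed, and leave the other things on the bench where they are.

Things in the scene. Friction and masses are not known exactly. Their poses are not given: they have to be found in the camera images.
- plate_grip (a point): Centre of the wooden grip on the dark steel guide plate (loose, 0.3-0.7 kg, 104 x 170 x 8 mm in x, y, z, lying flat). Grip: 14 (x) x 60 (y) x 40 mm high, mid-plate; this point is 28 mm above the plate's underside. Pin holes: 12.5 mm diameter, through, at x 0, y +-55 mm. Four 20 mm bores at x +-29, y +-22 mm are not for pins. A half turn about z changes nothing.
- bed: Fixed grey lapping bed, base x -55 to +105, y -105 to +135, 14 mm high; origin at bench level on the scribed zero line of the bar's slots, which run along x. A steel bar 26 (x) x 150 (y) mm, top at 30 mm above the bench, carries two upright pins at y +-55 mm: 10 mm diameter, tops at 54 mm, last 3 mm tapered to 8 mm.
- bed_mid (a point): Point 30 mm above the bed's origin. The pin bar with both pins is clamped firmly anywhere from 5 to 45 mm from here toward the bed's +x; where is not measured: feel or see it. When home the plate lies on the bar (underside 30 mm above the bench), its y along the bed's y, centred on the pins. Over 40 N of plate on bed, bar or pins does damage.
- keeper_knob (a point): Middle of the upright brass knob (14 mm diameter, 24 mm high), 58.5 mm above the bench, on the keeper: a brass tongue 26 (x) x 40 (y) x 6 mm at the bed's +y end. Fully out: knob at bed x 25, y 126, tongue's inner end at y 96 mm. Pushed toward the bed's -y it slides in over the plate's end, 2.5 mm above the seated plate; a plate not home blocks it.
- keeper (a joint): Travel of the keeper in m: 0 fully out, 0.022 fully in at its stop; it slides with about 3 N of friction and stays where it is left.
- stem_a: Bystander: brass valve stem standing upright, 18 mm in diameter, 80 mm high; origin under its centre.
- stem_b: Bystander: a second brass valve stem, the same, standing upright.
- button: Bystander: pearl-topped brass finger button, 20 mm in diameter, 6.5 mm high; origin under its centre.
- gauge: Bystander: steel bore gauge with black grip, 214 mm long, 22 mm thick, lying flat; origin where grip meets rod.
- barrel: Bystander: dented copper spring barrel, open cup 42 mm in diameter, 48 mm high; origin under its centre.
- compound_jar: Bystander: amber jar of lapping compound, 64 mm in diameter, 55 mm high; origin under its centre.

How it is judged:
By the outcome, as a careful person would: the job done as asked, in the order asked, and still so for the second after the job is handed in, with the robot touching nothing.
It also fails if it takes over 72 s, if anything falls off the work surface, if the arm or the gripper's body presses on something with over 40 N, if the wrist force passes 120 N, or if a joint passes its speed limit or range.

## Working session

There is one attempt and no reset: what is moved stays moved. The work goes in short steps, Python scripts to look and compute and a shell command to move; the robot and the scene stay as the last step left them, time stands still between calls to the robot, and variables do not carry over. Pictures are saved under pics/ and viewed, at most 10 in all, crops included, and the job is handed in when it is done.

```bash
mkdir -p pics
cat > h.py <<'E'
import numpy as np,cv2
from workcell import ctrl
from scipy.spatial.transform import Rotation as R
def K(p):
    f=192/np.tan(np.radians(p['vfov'])/2); return np.array([[f,0,p['cx']],[0,f,p['cy']],[0,0,1.]]),np.array(p['distortion'],float)
def cam(name,o=None):
    p=ctrl.camera_params(name)
    if name=='wrist':
        o=o or ctrl.get_obs()
        T=np.eye(4);T[:3,:3]=R.from_rotvec(o['orientation']).as_matrix();T[:3,3]=o['ee_pos']
        M=T@np.array(p['tool_from_camera']); return p,M[:3,:3],M[:3,3]
    a=np.array(p['attitude'],float)
    Rm=a if a.shape==(3,3) else R.from_rotvec(a).as_matrix()
    return p,Rm,np.array(p['eye'],float)
def px2w(name,uv,z,o=None):
    p,Rm,e=cam(name,o);k,d=K(p)
    n=cv2.undistortPoints(np.array([[uv]],float),k,d)[0,0]
    r=Rm@np.array([n[0],-n[1],-1]); return e+r*(z-e[2])/r[2]
def w2px(name,P,o=None):
    p,Rm,e=cam(name,o);k,d=K(p)
    c=(np.atleast_2d(P)-e)@Rm; c=c*[1,-1,-1]
    return cv2.projectPoints(c,np.zeros(3),np.zeros(3),k,d)[0][:,0]
def snap(name,f,crop=None,s=1):
    im=ctrl.get_image(name)[:,:,::-1]
    np.save('pics/'+f+'.npy',im)
    if crop: x0,y0,x1,y1=crop; im=im[y0:y1,x0:x1]
    cv2.imwrite('pics/'+f+'.png',cv2.resize(im,None,fx=s,fy=s,interpolation=cv2.INTER_CUBIC))
E
python3 - <<'E'
from h import *
for n in('scene','top','wrist'): print(n,ctrl.camera_params(n))
print(ctrl.get_obs())
snap('top','top0',None,1.5);snap('scene','sc0',None,1.5)
E
```

```text
scene {'vfov': 48.597822609686794, 'cx': 265.2339565001911, 'cy': 194.44085300437126, 'distortion': array([-0.01472593,  0.        ,  0.        ,  0.        ,  0.        ]), 'eye': array([ 963.07697718, -472.55312536,  642.03085625]), 'attitude': array([0.805756  , 0.25517517, 0.63002808])}
top {'vfov': 42.00533708369762, 'cx': 257.527389720763, 'cy': 194.26496337416566, 'distortion': array([0.06158465, 0.        , 0.        , 0.        , 0.        ]), 'eye': array([ 426.28977386,   21.83617588, 1324.64404966]), 'attitude': array([ 0.08435275, -0.08681631, -1.54029119])}
wrist {'vfov': 71.54556222988101, 'cx': 254.50736082007933, 'cy': 191.82013739832593, 'distortion': array([-0.03506791,  0.        ,  0.        ,  0.        ,  0.        ]), 'tool_from_camera': array([[-2.20325539e-04,  9.59173771e-01,  2.82817306e-01,
         7.81001091e+01],
       [ 9.99999890e-01,  3.28658969e-04, -3.35607286e-04,
        -4.62252164e-01],
       [-4.14856151e-04,  2.82817201e-01, -9.59173737e-01,
        -1.61970283e+02],
       [ 0.00000000e+00,  0.00000000e+00,  0.00000000e+00,
         1.00000000e+00]])}
{'t': 0.0, 'qpos': array([ 1.27800078e+00,  4.23847547e-01,  1.63069966e+00, -1.41667236e-05,
        1.08857841e+00, -1.89703756e-02]), 'qvel': array([-3.65156174e-06, -9.33930737e-04, -3.13945928e-04,  1.59807877e-03,
        3.71926770e-04, -1.47626390e-03]), 'joint_torque': array([-2.71256220e-03, -5.44624650e+01, -2.73651749e+01,  6.39465521e-02,
        2.29673961e-02, -1.25016809e-04]), 'ee_pos': array([168.80969947, 601.18990909, 221.89370804]), 'orientation': array([-4.28739903e-01, -3.11197098e+00,  2.38166999e-03]), 'ft_force': array([ 0.25041982,  0.57786678, -0.29611558]), 'moment': array([ 0.01660656, -0.02561312, -0.02691736]), 'grasp_force': 0.0, 'width': 87.9112166649631}
```

View pics/top0.png

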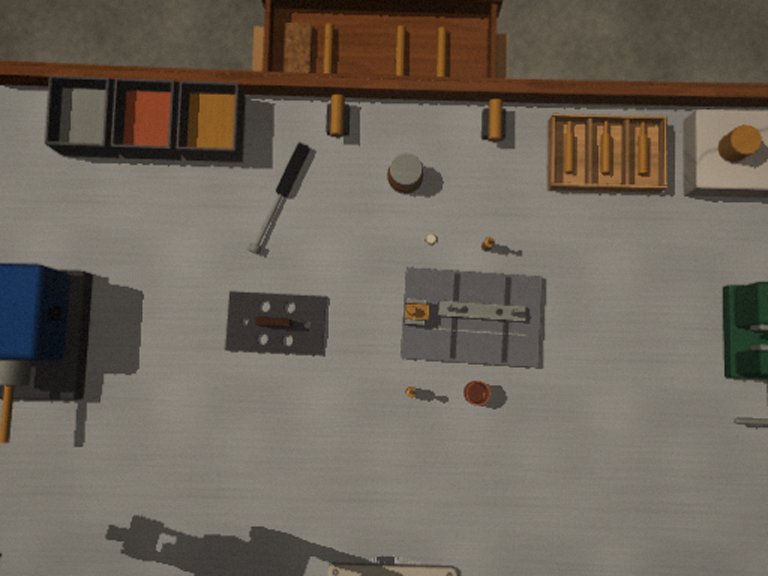

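View pics/sc0.png

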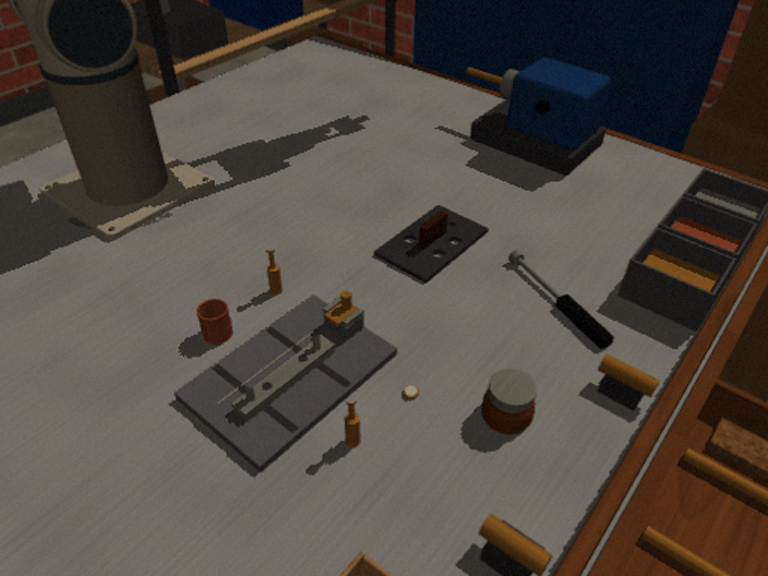

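The top view shows the plate at about (277,323) and the bed at (473,318), with the keeper on the left (+y). The plate is already nearly aligned with the bed. I'll enlarge both.

Run:
```python
import cv2,numpy as np
im=np.load('pics/top0.npy')
c=im[172:252,144:374]; c=cv2.convertScaleAbs(c,alpha=1.6)
cv2.imwrite('pics/c1.png',np.vstack([cv2.resize(c[:,:100],None,fx=7,fy=7,interpolation=cv2.INTER_CUBIC)[:, :]]))
c2=cv2.convertScaleAbs(im[172:252,260:372],alpha=1.6)
cv2.imwrite('pics/c2.png',cv2.resize(c2,None,fx=7,fy=7,interpolation=cv2.INTER_CUBIC))
```

```text
(no output)
```

View pics/c1.png

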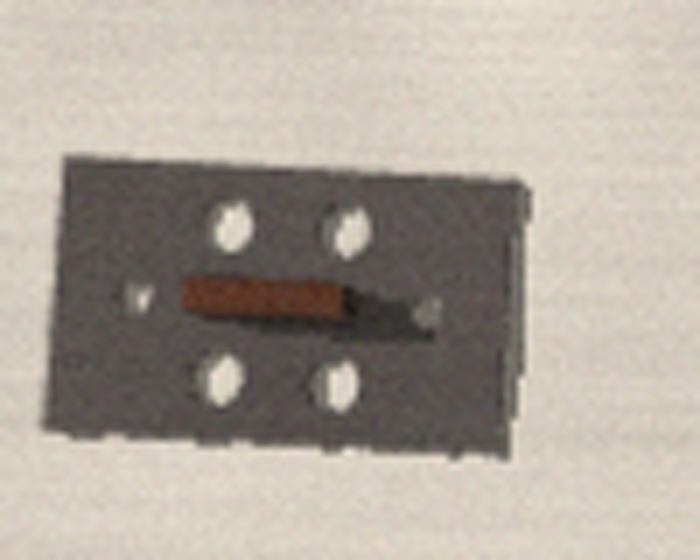

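View pics/c2.png

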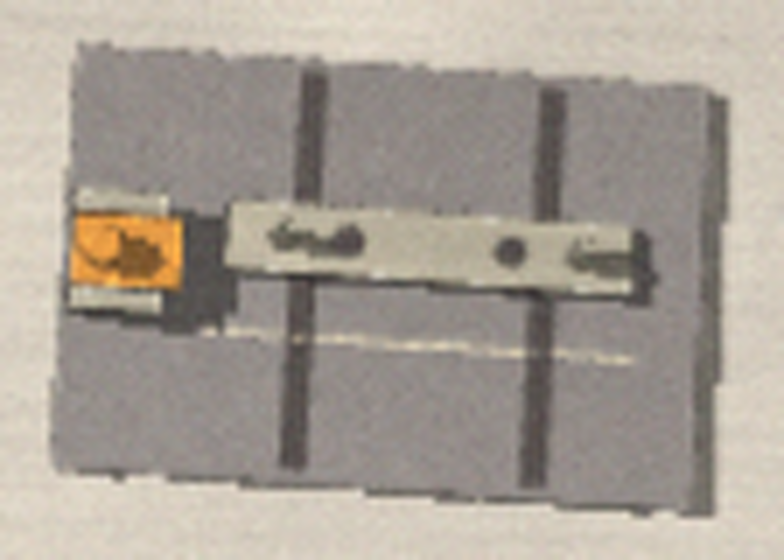

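The plate's top corners in c1 are about (65,155), (525,182), (508,457) and (44,430). In c2 the bed's top corners are (82,45), (713,88), (693,508) and (55,470). The bar's are (230,203), (635,230), (632,297) and (226,268). I'll turn these into world positions.

```bash
cat > m.py <<'E'
from h import *
def f(pts,ox,z): return np.array([px2w('top',[(x+.5)/7-.5+ox,(y+.5)/7-.5+172],z) for x,y in pts])
def rep(n,P):
    # P: +x+y, +x-y, -x-y, -x+y
    c=P.mean(0); yv=(P[0]-P[1]+P[3]-P[2])/2; xv=(P[0]-P[3]+P[1]-P[2])/2
    print(n,c.round(1),'Lx',np.linalg.norm(xv).round(1),'Ly',np.linalg.norm(yv).round(1),'yaw',np.degrees(np.arctan2(-yv[0],yv[1])).round(2),np.degrees(np.arctan2(xv[1],xv[0])).round(2))
rep('plate',f([(65,155),(525,182),(508,457),(44,430)],144,8))
rep('grip',f([(183,275),(345,287),(343,318),(182,308)],144,40))
print('holes',f([(140,297),(427,313)],144,4).round(1))
rep('bed',f([(82,45),(713,88),(693,508),(55,470)],260,14))
rep('bar',f([(230,203),(635,230),(632,297),(226,268)],260,30))
print('zero',f([(200,330),(632,360)],260,14).round(1))
rep('keeper',f([(75,212),(183,215),(180,290),(70,282)],260,46))
E
python3 m.py
```

```text
plate [510.  212.6   8. ] Lx 103.6 Ly 173.6 yaw -1.74 -1.34
grip [510.8 216.3  40. ] Lx 11.8 Ly 59.3 yaw -2.3 -0.03
holes [[511.8 268.1   4. ]
 [508.8 160.    4. ]]
bed [ 530.4 -129.1   14. ] Lx 159.1 Ly 237.8 yaw -1.99 -2.27
bar [ 539.5 -143.9   30. ] Lx 24.6 Ly 150.3 yaw -2.29 -2.2
zero [[ 508.1  -60.2   14. ]
 [ 501.7 -221.7   14. ]]
keeper [534.8 -30.9  46. ] Lx 26.7 Ly 40.0 yaw -1.23 -1.77
```

```bash
cat > to.py <<'E'
# usage: to.py x y z yaw_of_tool_y_deg -> scaled tool-frame shift/turn
import sys
from h import *
o=ctrl.get_obs(); x,y,z,a=map(float,sys.argv[1:5])
Rc=R.from_rotvec(o['orientation'])
t=np.radians(a); Y=np.array([np.cos(t),np.sin(t),0]); Z=np.array([0,0,-1.]); X=np.cross(Y,Z)
Rt=R.from_matrix(np.column_stack([X,Y,Z]))
s=Rc.inv().apply(np.array([x,y,z])-o['ee_pos'])/150; w=(Rc.inv()*Rt).as_rotvec()/(np.pi/4)
print('t',round(o['t'],2),'pos',o['ee_pos'].round(1),'shift',s.round(4),'turn',w.round(4),'F',o['ft_force'].round(1),'M',o['moment'].round(2),'w',round(float(o['width']),1),'g',round(float(o['grasp_force']),1))
E
python3 to.py 510 214 200 -1.9
```

```text
t 0.1 pos [168.9 601.2 222. ] shift [-2.8877 -1.8702  0.1491] turn [-1.4000e-03  1.1000e-03  1.6936e+00] F [ 0.5 -0.6 -0.7] M [-0.1  -0.01 -0.05] w 87.4 g 0.0
```

```bash
python3 -m inch '[[-1,-0.65,0.05,0,0,0.6,-1],[-1,-0.65,0.05,0,0,0.6,-1],[-1,-0.65,0.05,0,0,0.6,-1],[-1,-0.65,0.05,0,0,0.6,-1]]'; python3 to.py 510 214 200 -1.9
```

```text
t: 0.6
ee_pos: [288.6, 464.5, 214.7]
orientation: [1.15, 2.923, -0.003]
ft_force: [-0.1, 0.5, 0.6]
width: 87.8
grasp_force: 0.0
t 0.6 pos [288.6 464.5 214.7] shift [-2.218  -0.2161  0.1001] turn [-0.0015  0.0017  1.0875] F [-0.1  0.5  0.6] M [-0.05  0.03 -0.01] w 87.8 g 0.0
```

```bash
python3 -m inch '[[-1,-0.1,0.05,0,0,0.6,-1],[-1,-0.1,0.05,0,0,0.6,-1],[-1,-0.1,0.05,0,0,0.6,-1],[-1,-0.1,0.05,0,0,0.6,-1]]'; python3 to.py 510 214 200 -1.9
```

```text
t: 1.1
ee_pos: [387.7, 354.1, 207.5]
orientation: [-1.796, -2.577, 0.0]
ft_force: [-0.4, 0.1, -0.7]
width: 88.0
grasp_force: 0.0
t 1.1 pos [387.7 354.1 207.5] shift [-1.1587  0.442   0.0498] turn [-4.00e-04 -0.00e+00  4.92e-01] F [-0.4  0.1 -0.7] M [-0.01  0.08 -0.02] w 88.0 g 0.0
```

```bash
python3 -m inch '[[-1,0.38,0.05,0,0,0.49,-1],[-1,0.38,0.05,0,0,0.49,-1],[-1,0.38,0.05,0,0,0.49,-1],[-1,0.38,0.05,0,0,0.49,-1],[-1,0.38,0.05,0,0,0.49,-1]]'; python3 to.py 510 214 200 -1.9
python3 - <<'E'
from h import *
snap('wrist','w1',None,1.5); o=ctrl.get_obs()
print(w2px('wrist',[[510,214,40]],o)*1.5)
E
```

```text
t: 1.72
ee_pos: [491.8, 235.1, 200.0]
orientation: [-2.252, -2.19, 0.0]
ft_force: [0.3, -0.6, 0.7]
width: 88.1
grasp_force: 0.0
t 1.73 pos [491.8 235.1 200. ] shift [-1.370e-01  1.252e-01  1.000e-04] turn [-0.0008 -0.0003  0.0064] F [ 0.3 -0.6  0.7] M [-0.06  0.09 -0.01] w 88.1 g 0.0
[[404.98482844 291.36026612]]
```

View pics/w1.png

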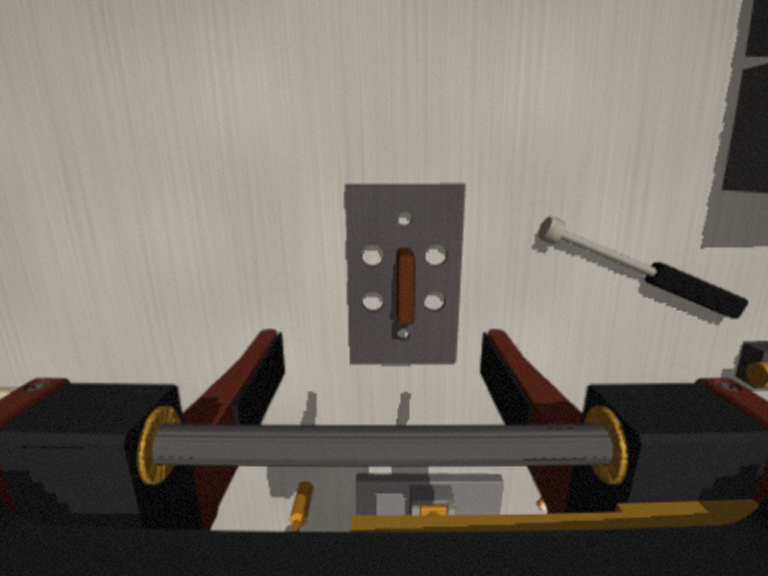

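The wrist view shows the plate's corners at (346,184), (464,184), (457,363) and (350,363), its holes at (404,218) and (403,333), and the grip's top running from (405,250) to (406,322).

```bash
python3 - <<'E'
from h import *
o=ctrl.get_obs()
g=lambda x,y,z:px2w('wrist',[(x+.5)/1.5-.5,(y+.5)/1.5-.5],z,o)
P=np.array([g(x,y,8) for x,y in[(346,184),(464,184),(457,363),(350,363)]]);print(P.round(1),P.mean(0))
H=np.array([g(404,218.5,6),g(403.5,333,6)]);print(H,H.mean(0))
for Q in(H,[(P[0]+P[1])/2,(P[2]+P[3])/2],[P[0],P[3]],[P[1],P[2]]):
  d=Q[0]-Q[1];print(np.degrees(np.arctan2(-d[0],d[1])),np.linalg.norm(d))
E
python3 to.py 509.9 214 37 -1.9
```

```text
[[461.9 302.3   8. ]
 [563.4 299.6   8. ]
 [561.6 129.7   8. ]
 [456.8 132.7   8. ]] [510.91617723 216.07493338   8.        ]
[[511.46541581 271.2133559    6.        ]
 [509.62025146 162.07569036   6.        ]] [510.54283363 216.64452313   6.        ]
-0.9685937305952568 109.15326229514521
-1.172665484006541 169.8405723394094
-1.7255077953071734 169.75645648363613
-0.6204218612136584 169.9404841176228
t 1.77 pos [491.6 235.2 200.1] shift [-0.138   0.1261  1.0872] turn [-0.0007 -0.0003  0.0069] F [-0.2 -0.4  0.4] M [-0.05  0.05 -0.02] w 87.9 g 0.0
```

```bash
python3 -m inch '[[-0.13,0.126,0.5,0,0,0.01,-1],[-0.13,0.126,0.9,0,0,0.01,-1],[-0.13,0.126,0.95,0,0,0.01,-1],[-0.13,0.126,0.95,0,0,0.01,-1],[-0.13,0.126,0.95,0,0,0.01,-1]]'; python3 to.py 510.4 215.5 13 -1.5
```

```text
t: 2.4
ee_pos: [511.3, 214.8, 58.8]
orientation: [2.261, 2.18, 0.002]
ft_force: [-0.4, 0.9, 1.0]
width: 87.7
grasp_force: 0.0
t 2.4 pos [511.3 214.8  58.8] shift [ 0.0039 -0.0065  0.3053] turn [ 0.0019 -0.0009 -0.0132] F [-0.4  0.9  1. ] M [-0.05  0.08  0.02] w 87.7 g 0.0
```

```bash
python3 -m inch '[[0.004,-0.006,0.15,0,0,0,-1],[0.004,-0.006,0.29,0,0,0,-1],[0.004,-0.006,0.3,0,0,0,-1],[0.004,-0.006,0.3,0,0,0,-1],[0.004,-0.006,0.3,0,0,0,1],[0.004,-0.006,0.3,0,0,0,1],[0.004,-0.006,0.3,0,0,0,1],[0.004,-0.006,0.3,0,0,0,1]]';python3 -m inch '[[0,0,0,0,0,0,1],[0,0,0,0,0,0,1],[0,0,0,0,0,0,1],[0,0,0,0,0,0,1]]'; python3 to.py 510.4 215.5 13 -1.5
```

```text
t: 3.4
ee_pos: [510.1, 214.2, 12.7]
orientation: [2.263, 2.179, 0.0]
ft_force: [0.9, -0.3, 0.0]
width: 51.2
grasp_force: 0.0
t: 3.9
ee_pos: [510.3, 214.3, 12.7]
orientation: [2.263, 2.179, 0.001]
ft_force: [1.1, -0.5, -1.3]
width: 14.1
grasp_force: 30.0
t 3.9 pos [510.3 214.3  12.7] shift [ 0.0083  0.0005 -0.0022] turn [ 0.0005 -0.0001 -0.0151] F [ 1.1 -0.5 -1.3] M [-0.05 -0.09 -0.13] w 14.1 g 30.0
```

```bash
python3 -m inch '[[0,0,-0.1,0,0,0,1],[0,0,-0.4,0,0,0,1],[0,0,-0.8,0,0,0,1],[0,0,-0.9,0,0,0,1],[0,0,-0.9,0,0,0,1],[0,0,-0.9,0,0,0,1]]'; python3 to.py 539.5 -144 130 -2.1
python3 - <<'E'
from h import *
snap('wrist','w2',None,1.5)
E
```

```text
t: 4.65
ee_pos: [508.5, 213.6, 145.7]
orientation: [-2.262, -2.178, 0.005]
ft_force: [-0.2, 0.5, -5.7]
width: 14.1
grasp_force: 30.0
t 4.65 pos [508.5 213.6 145.7] shift [-2.3742  0.2981  0.1074] turn [-0.0044  0.002  -0.0019] F [-0.2  0.5 -5.7] M [-0.09  0.01 -0.02] w 14.1 g 30.0
```

View pics/w2.png

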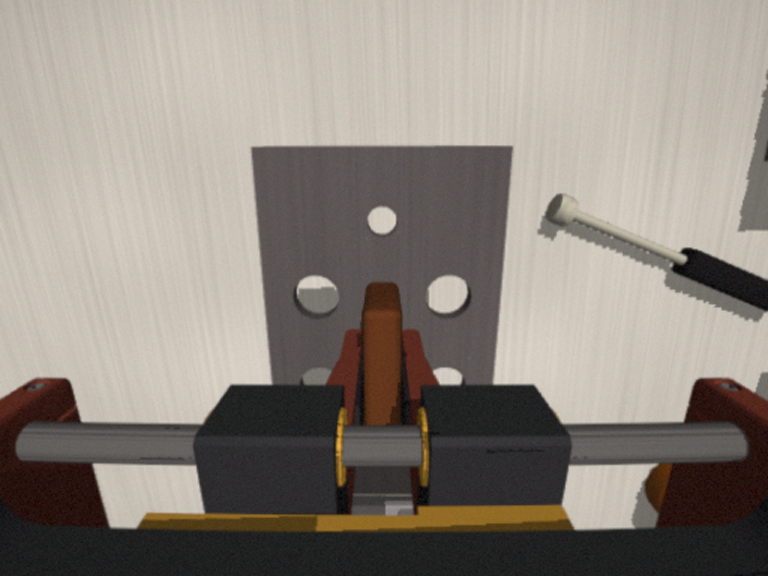

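The plate is held squarely. Its +y hole is at (382,220) and its far edge runs from (253,147) to (511,147). I'll work out where it sits in the tool frame.

Run:
```python
from h import *
o=ctrl.get_obs();Rc=R.from_rotvec(o['orientation'])
z=o['ee_pos'][2]-12.7+8
g=lambda x,y:Rc.inv().apply(px2w('wrist',[(x+.5)/1.5-.5,(y+.5)/1.5-.5],z,o)-o['ee_pos']).round(1)
for q in[(382,220),(253,147),(511,147),(317,295),(448,294)]:print(q,g(*q))
```

```text
(382, 220) [57.6 -0.5  4.6]
(253, 147) [ 86.6 -51.7   4.8]
(511, 147) [86.5 50.5  4.4]
(317, 295) [ 25.  -29.    4.8]
(448, 294) [25.5 28.3  4.5]
```

```bash
python3 -m inch '[[-0.2,0.02,0,0,0,0,1],[-0.5,0.06,0,0,0,0,1],[-0.9,0.1,0,0,0,0,1],[-1,0.12,0,0,0,0,1]]';python3 -m inch '[[-0.4,0.05,0,0,0,0,1],[-0.8,0.1,0,0,0,0,1],[-1,0.12,0,0,0,0,1],[-1,0.12,0,0,0,0,1],[-1,0.12,0,0,0,0,1]]'; python3 to.py 540 -146 130 -2.1
```

```text
t: 5.2
ee_pos: [520.9, 60.8, 145.8]
orientation: [-2.265, -2.174, 0.005]
ft_force: [0.7, 0.7, -5.3]
width: 14.1
grasp_force: 30.0
t: 5.82
ee_pos: [533.9, -86.2, 146.6]
orientation: [-2.262, -2.177, 0.002]
ft_force: [-0.4, 0.4, -5.6]
width: 13.8
grasp_force: 30.0
t 5.83 pos [533.9 -86.2 146.6] shift [-0.3971  0.0562  0.1103] turn [-0.0028 -0.0009 -0.0021] F [-0.4  0.4 -5.6] M [-0.07  0.07 -0.02] w 13.8 g 30.0
```

```bash
python3 -m inch '[[-0.2,0.03,0.1,0,0,0,1],[-0.4,0.056,0.2,0,0,0,1],[-0.4,0.056,0.25,0,0,0,1],[-0.4,0.056,0.25,0,0,0,1],[-0.4,0.056,0.25,0,0,0,1]]'; python3 to.py 540 -146 130 -2.1
python3 - <<'E'
from h import *
snap('wrist','w3',None,1.5)
E
```

```text
t: 6.45
ee_pos: [540.8, -146.0, 110.4]
orientation: [-2.262, -2.18, -0.0]
ft_force: [-0.6, -0.6, -5.1]
width: 13.7
grasp_force: 30.0
t 6.45 pos [ 540.8 -146.   110.4] shift [-0.0005 -0.0053 -0.1308] turn [-0.0001 -0.0003 -0.0001] F [-0.6 -0.6 -5.1] M [-0.09  0.09  0.04] w 13.7 g 30.0
```

View pics/w3.png

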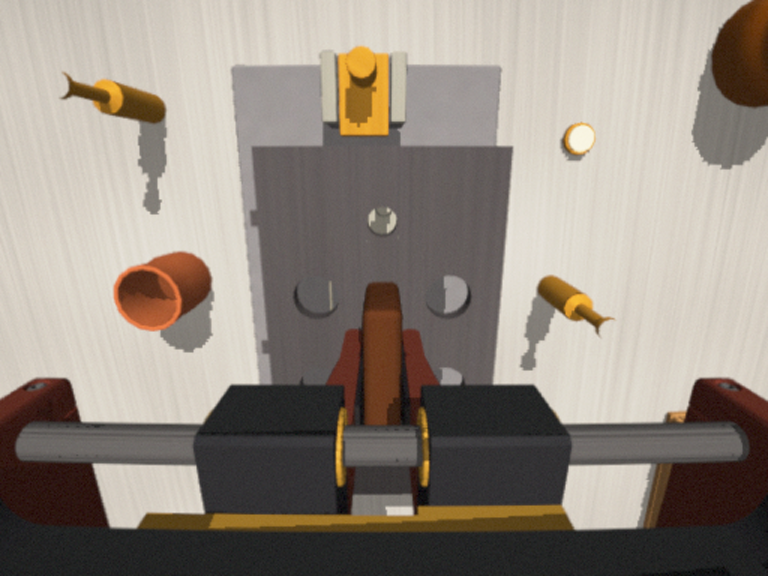

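The pin shows through the +y hole at about (382,212). The keeper tongue is at (364,95), and the bar's edges show in the bores. I'll enlarge the hole.

Run:
```python
import cv2,numpy as np
im=np.load('pics/w3.npy')
c=cv2.convertScaleAbs(im[128:220,190:320],alpha=1.5)
cv2.imwrite('pics/c3.png',cv2.resize(c,None,fx=6,fy=6,interpolation=cv2.INTER_CUBIC))
```

```text
(no output)
```

View pics/c3.png

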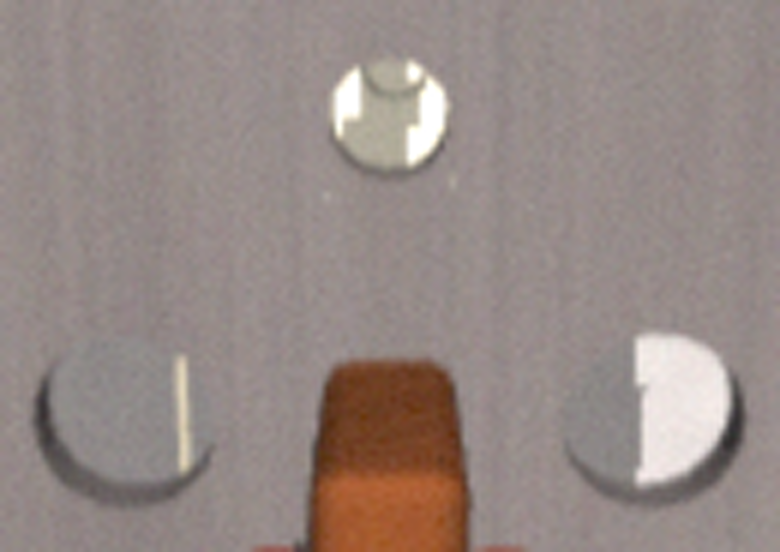

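In the enlargement the hole is centred at (390,115). The pin's 8 mm top has its lower arc at y≈96, which puts its centre at about (395,69). The scribed zero line shows at x=181.

Run:
```python
from h import *
o=ctrl.get_obs();Rc=R.from_rotvec(o['orientation'])
def g(x,y,z):
    w=px2w('wrist',[(x+.5)/6-.5+190,(y+.5)/6-.5+128],z,o); return w.round(1),Rc.inv().apply(w-o['ee_pos']).round(1)
zt=o['ee_pos'][2]-4.7
print('hole',g(390,115,zt)); print('pin',g(395,69,54),'arc',g(395,96,54))
print('zero',g(181,360,14),g(183,470,14)); 
h=lambda x,y,z:g(((x+.5)/1.5-.5-190+.5)*6-.5,((y+.5)/1.5-.5-128+.5)*6-.5,z)
print('bed corners',h(234,66,14),h(499,66,14),'knob',h(361,62,70),'tongue in end',h(341,134,46.5),h(389,134,46.5))
```

```text
hole (array([542.6, -88.7, 105.9]), array([57.5, -0.5,  4.7]))
pin (array([543.3, -88.8,  54. ]), array([57.4,  0.2, 56.6])) arc (array([543.2, -92.4,  54. ]), array([53.8,  0.2, 56.6]))
zero (array([ 505.7, -139.2,   14. ]), array([  5.6, -35.5,  96.6])) (array([ 504.6, -158.8,   14. ]), array([-13.9, -35.9,  96.6]))
bed corners (array([458.6,  -5.9,  14. ]), array([137.2, -87.5,  96.6])) (array([614.1, -11.8,  14. ]), array([136.9,  68.1,  96.6])) knob (array([535.5, -20.5,  70. ]), array([125.4, -10.1,  40.6])) tongue in end (array([522.2, -49.2,  46.5]), array([ 96.2, -22.3,  64.1])) (array([547.7, -50.2,  46.5]), array([96.1,  3.2, 64.1]))
```

The pin and hole agree to about 0.7 mm. I'll shift +0.7 mm in tool y and come down to just above the pin tops.

```bash
python3 -m inch '[[0,0.005,0.1,0,0,0,1],[0,0.005,0.2,0,0,0,1],[0,0.005,0.26,0,0,0,1],[0,0.005,0.26,0,0,0,1],[0,0.005,0.26,0,0,0,1]]'; python3 to.py 541.5 -146 66.7 -2.1
python3 - <<'E'
from h import *
snap('wrist','w4'); im=cv2.convertScaleAbs(np.load('pics/w4.npy')[128:220,190:320],alpha=1.5)
cv2.imwrite('pics/c4.png',cv2.resize(im,None,fx=6,fy=6,interpolation=cv2.INTER_CUBIC))
E
```

```text
t: 7.12
ee_pos: [541.6, -147.3, 71.2]
orientation: [2.263, 2.178, 0.0]
ft_force: [-0.3, -0.6, -5.6]
width: 13.8
grasp_force: 30.0
t 7.12 pos [ 541.6 -147.3   71.2] shift [ 0.0089 -0.0012  0.0302] turn [ 0.0003  0.0001 -0.0021] F [-0.3 -0.6 -5.6] M [-0.09  0.03 -0.03] w 13.8 g 30.0
```

View pics/c4.png

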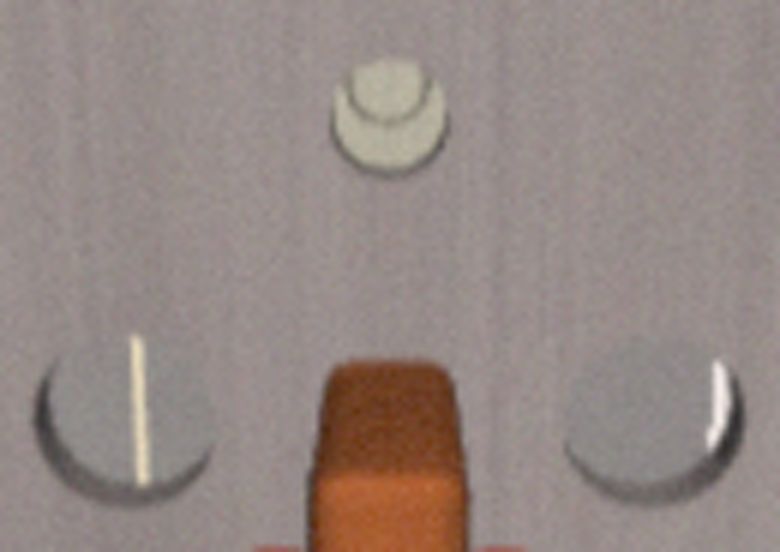

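The pin's top disc is centred at about (389.5,84) in the crop and the hole at (390,115). I'll compare them at their own heights.

Run:
```python
from h import *
o=ctrl.get_obs();Rc=R.from_rotvec(o['orientation'])
def g(x,y,z):
    w=px2w('wrist',[(x+.5)/6-.5+190,(y+.5)/6-.5+128],z,o); return w.round(1),Rc.inv().apply(w-o['ee_pos']).round(1)
zt=o['ee_pos'][2]-4.7
print('hole',g(390,115,zt)); print('pin',g(389.5,84,54),'arc',g(389.5,125,54),'sides',g(347,84,54),g(432,84,54))
print('zero',g(135,335,14),g(145,485,14));
```

```text
hole (array([543.5, -89.9,  66.7]), array([57.5, -0.5,  4.7]))
pin (array([543.5, -88. ,  54. ]), array([59.4, -0.5, 17.4])) arc (array([543.3, -92.6,  54. ]), array([54.8, -0.5, 17.4])) sides (array([538.8, -87.9,  54. ]), array([59.4, -5.2, 17.4])) (array([548.2, -88.2,  54. ]), array([59.4,  4.2, 17.4]))
zero (array([ 505.9, -125.8,   14. ]), array([ 20.2, -36.6,  57.4])) (array([ 505.5, -148.4,   14. ]), array([ -2.4, -36.2,  57.4]))
```

```bash
python3 -m inch '[[0.011,0,0,0,0,0,1],[0.011,0,0.01,0,0,0,1],[0.011,0,0.02,0,0,0,1],[0.011,0,0.03,0,0,0,1],[0.011,0,0.035,0,0,0,1],[0.011,0,0.04,0,0,0,1],[0.011,0,0.04,0,0,0,1]]'; python3 to.py 541.5 -146 43 -2.1
```

```text
t: 8.05
ee_pos: [541.5, -145.6, 65.1]
orientation: [-2.263, -2.179, 0.0]
ft_force: [0.5, -0.6, -5.1]
width: 13.9
grasp_force: 30.0
t 8.05 pos [ 541.5 -145.6   65.1] shift [-0.0029  0.0004  0.1475] turn [-0.0001 -0.     -0.002 ] F [ 0.5 -0.6 -5.1] M [-0.08  0.03 -0.  ] w 13.9 g 30.0
```

```bash
python3 -m inch '[[0,0,0.01,0,0,0,1],[0,0,0.02,0,0,0,1],[0,0,0.02,0,0,0,1]]'; python3 -m inch '[[0,0,0.01,0,0,0,1],[0,0,0.02,0,0,0,1],[0,0,0.02,0,0,0,1]]';python3 to.py 541.5 -146 43 -2.1
```

```text
t: 8.43
ee_pos: [541.4, -145.5, 62.0]
orientation: [-2.263, -2.178, 0.0]
ft_force: [0.4, -0.5, -5.5]
width: 14.0
grasp_force: 30.0
t: 8.8
ee_pos: [541.4, -145.5, 59.0]
orientation: [-2.263, -2.178, 0.0]
ft_force: [-0.2, -0.9, -5.3]
width: 14.1
grasp_force: 30.0
t 8.8 pos [ 541.4 -145.5   59. ] shift [-0.0031  0.001   0.1069] turn [-0.0004 -0.0001 -0.0019] F [-0.2 -0.9 -5.3] M [-0.05  0.07 -0.  ] w 14.1 g 30.0
```

Both pins are in the holes with no contact force. I'll keep lowering gently.

```bash
python3 -m inch '[[0,0,0.015,0,0,0,1],[0,0,0.03,0,0,0,1],[0,0,0.04,0,0,0,1],[0,0,0.04,0,0,0,1]]';python3 -m inch '[[0,0,0.015,0,0,0,1],[0,0,0.03,0,0,0,1],[0,0,0.04,0,0,0,1],[0,0,0.04,0,0,0,1]]';python3 to.py 541.5 -146 43 -2.1
```

```text
t: 9.3
ee_pos: [541.4, -145.5, 53.0]
orientation: [-2.263, -2.178, 0.0]
ft_force: [0.0, 0.9, -5.0]
width: 13.9
grasp_force: 30.0
t: 9.8
ee_pos: [541.4, -145.5, 47.0]
orientation: [-2.263, -2.178, 0.0]
ft_force: [0.8, -0.1, -5.1]
width: 13.8
grasp_force: 30.0
t 9.8 pos [ 541.4 -145.5   47. ] shift [-0.0032  0.0009  0.0269] turn [-0.0004 -0.0001 -0.0019] F [ 0.8 -0.1 -5.1] M [-0.15  0.09 -0.04] w 13.8 g 30.0
```

```bash
python3 -m inch '[[0,0,0.01,0,0,0,1],[0,0,0.018,0,0,0,1],[0,0,0.018,0,0,0,1]]';python3 -m inch '[[0,0,0.004,0,0,0,1],[0,0,0.004,0,0,0,1]]';python3 -m inch '[[0,0,0.004,0,0,0,1],[0,0,0.004,0,0,0,1]]'
```

```text
t: 10.18
ee_pos: [541.4, -145.6, 44.4]
orientation: [-2.263, -2.178, 0.0]
ft_force: [0.9, 0.3, -5.8]
width: 13.8
grasp_force: 30.0
t: 10.42
ee_pos: [541.5, -145.6, 43.9]
orientation: [-2.263, -2.179, 0.0]
ft_force: [0.3, 0.1, -5.4]
width: 13.9
grasp_force: 30.0
t: 10.68
ee_pos: [541.4, -145.6, 43.2]
orientation: [-2.263, -2.179, 0.0]
ft_force: [-0.4, 0.2, -6.0]
width: 13.9
grasp_force: 30.0
```

```bash
for i in 1 ; do python3 -m inch '[[0,0,0.003,0,0,0,1],[0,0,0.003,0,0,0,1]]';python3 -m inch '[[0,0,0.003,0,0,0,1],[0,0,0.003,0,0,0,1]]'; done
```

```text
t: 10.92
ee_pos: [541.5, -145.6, 42.8]
orientation: [-2.263, -2.179, 0.0]
ft_force: [-0.5, 0.7, -5.9]
width: 13.8
grasp_force: 30.0
t: 11.18
ee_pos: [541.5, -145.6, 42.7]
orientation: [2.263, 2.179, 0.0]
ft_force: [-1.8, 0.2, 0.3]
width: 13.7
grasp_force: 30.0
```

Contact came at TCP z 42.7, which is exactly the home height, and the plate's weight has transferred to the bar. I'll release partway and lift away.

```bash
python3 -m inch '[[0,0,0,0,0,0,0.3],[0,0,0,0,0,0,0.3],[0,0,0,0,0,0,0.3]]';python3 -m inch '[[0,0,-0.1,0,0,0,0.3],[0,0,-0.3,0,0,0,0.3],[0,0,-0.6,0,0,0,0.3],[0,0,-0.7,0,0,0,0.3],[0,0,-0.7,0,0,0,0.3],[0,0,-0.7,0,0,0,0.3]]'
python3 - <<'E'
from h import *
snap('wrist','w5',None,1.5)
E
```

```text
t: 11.55
ee_pos: [541.8, -145.7, 42.6]
orientation: [2.263, 2.178, 0.0]
ft_force: [-0.3, -0.2, 0.6]
width: 30.4
grasp_force: 0.0
t: 12.3
ee_pos: [540.7, -145.3, 146.3]
orientation: [-2.262, -2.178, 0.001]
ft_force: [-0.2, 0.3, 0.6]
width: 31.0
grasp_force: 0.0
```

View pics/w5.png

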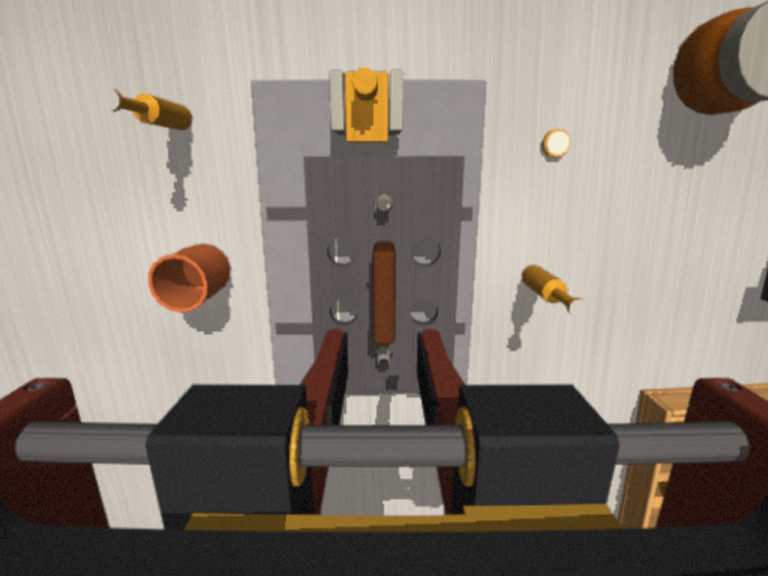

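The plate is home, with both pins standing through its holes at (384,203) and (384,355), and every bystander is in place. Next comes the keeper, with its knob top at about (364,80) and the tongue's end at row 141.

```bash
python3 - <<'E'
from h import *
o=ctrl.get_obs()
g=lambda x,y,z:px2w('wrist',[(x+.5)/1.5-.5,(y+.5)/1.5-.5],z,o).round(1)
print('knob top',g(364,80,70.5),'tongue',g(346,141,46.5),g(388,141,46.5),'plate end',g(305,156,38),g(464,156,38),'rails',g(336,70,46),g(396,70,46))
print('pins',g(384,201,54),g(384,352,54))
E
python3 to.py 535.4 10 146 -2.0
```

```text
knob top [534.8 -20.1  70.5] tongue [521.1 -49.4  46.5] [547.1 -50.4  46.5] plate end [493.4 -56.8  38. ] [595.8 -60.7  38. ] rails [517.6  -9.   46. ] [553.2 -10.4  46. ]
pins [543.2 -86.2  54. ] [ 539.4 -189.1   54. ]
t 12.35 pos [ 540.5 -145.3  146. ] shift [ 1.0332e+00 -7.3400e-02  1.0000e-03] turn [-0.0031 -0.0008 -0.0042] F [-0.3  0.3 -0.7] M [-0.08  0.08 -0.  ] w 30.8 g 0.0
```

```bash
python3 -m inch '[[0.4,-0.03,0,0,0,0,1],[0.8,-0.06,0,0,0,0,1],[1,-0.07,0,0,0,0,1],[1,-0.07,0,0,0,0,1],[1,-0.07,0,0,0,0,1]]'; python3 to.py 535.8 10 55 -2.0
```

```text
t: 12.98
ee_pos: [536.4, 4.2, 146.6]
orientation: [-2.263, -2.178, 0.002]
ft_force: [0.9, -0.9, -0.5]
width: 0.3
grasp_force: 0.0
t 12.97 pos [536.4   4.2 146.6] shift [ 0.0384 -0.0044  0.6105] turn [-0.0018  0.0004 -0.0038] F [ 0.9 -0.9 -0.5] M [-0.05  0.06 -0.01] w 0.3 g 0.0
```

```bash
python3 -m inch '[[0.05,-0.004,0.2,0,0,0,1],[0.05,-0.004,0.45,0,0,0,1],[0.05,-0.004,0.58,0,0,0,1],[0.05,-0.004,0.6,0,0,0,1],[0.05,-0.004,0.6,0,0,0,1]]'; python3 to.py 535.8 0 55 -2.0
```

```text
t: 13.6
ee_pos: [536.7, 11.4, 57.5]
orientation: [2.265, 2.177, -0.0]
ft_force: [0.0, 0.0, -0.8]
width: 0.7
grasp_force: 0.0
t 13.6 pos [536.7  11.4  57.5] shift [-0.0763 -0.0029  0.017 ] turn [ 0.0001  0.0001 -0.0057] F [ 0.   0.  -0.8] M [-0.04  0.07 -0.01] w 0.7 g 0.0
```

```bash
python3 -m inch '[[-0.03,-0.004,0.01,0,0,0,1],[-0.06,-0.004,0.01,0,0,0,1],[-0.08,-0.004,0.01,0,0,0,1],[-0.08,-0.004,0.01,0,0,0,1]]';python3 -m inch '[[-0.02,0,0,0,0,0,1],[-0.04,0,0,0,0,0,1],[-0.04,0,0,0,0,0,1]]';python3 -m inch '[[-0.02,0,0,0,0,0,1],[-0.04,0,0,0,0,0,1],[-0.04,0,0,0,0,0,1]]'
```

```text
t: 14.1
ee_pos: [535.5, -0.0, 56.1]
orientation: [2.264, 2.178, 0.0]
ft_force: [0.4, -0.9, 0.1]
width: 0.5
grasp_force: 0.0
t: 14.48
ee_pos: [535.2, -5.7, 56.0]
orientation: [2.264, 2.178, 0.0]
ft_force: [-0.3, 2.2, 1.3]
width: 0.3
grasp_force: 0.9
t: 14.85
ee_pos: [535.0, -12.0, 55.9]
orientation: [2.264, 2.178, 0.0]
ft_force: [0.9, 2.0, 2.2]
width: 1.0
grasp_force: 0.8
```

```bash
python3 -m inch '[[-0.02,0,0,0,0,0,1],[-0.04,0,0,0,0,0,1],[-0.04,0,0,0,0,0,1]]';python3 -m inch '[[-0.014,0,0,0,0,0,1],[-0.014,0,0,0,0,0,1]]';python3 -m inch '[[-0.014,0,0,0,0,0,1],[-0.014,0,0,0,0,0,1]]'
```

```text
t: 15.22
ee_pos: [534.7, -18.1, 55.9]
orientation: [2.263, 2.178, -0.0]
ft_force: [0.3, 1.1, 1.9]
width: 0.5
grasp_force: 0.7
t: 15.48
ee_pos: [534.6, -20.0, 55.9]
orientation: [2.263, 2.178, -0.0]
ft_force: [1.4, 1.6, 2.0]
width: 0.6
grasp_force: 0.9
t: 15.72
ee_pos: [534.7, -20.8, 56.0]
orientation: [-2.263, -2.177, -0.002]
ft_force: [0.9, 10.6, 2.1]
width: 0.1
grasp_force: 5.2
```

```bash
python3 -m inch '[[-0.01,0,0,0,0,0,1],[-0.01,0,0,0,0,0,1],[-0.01,0,0,0,0,0,1]]'
python3 - <<'E'
from h import *
# orange mask extents in the top view, before / now
a=np.load('pics/top0.npy'); b=ctrl.get_image('top')[:,:,::-1]; np.save('pics/top1.npy',b)
for im in(a,b):
    h=cv2.cvtColor(im[195:225,255:310],cv2.COLOR_BGR2HSV); m=(h[...,1]>140)&(h[...,2]>90)
    y,x=np.nonzero(m); print(x.min()+255,x.max()+255,y.min()+195,y.max()+195,m.sum())
E
```

```text
t: 16.1
ee_pos: [534.7, -21.1, 56.0]
orientation: [-2.263, -2.176, -0.004]
ft_force: [0.9, 17.5, 3.1]
width: 0.3
grasp_force: 8.8
270 285 203 212 119Traceback (most recent call last):
  File "<stdin>", line 6, in <module>
    return umr_minimum(a, axis, None, out, keepdims, initial, where)
ValueError: zero-size array to reduction operation minimum which has no identity
```

The force shows a hard stop. I'll back off and verify the travel with the cameras.

```bash
python3 -m inch '[[0.08,0,0,0,0,0,1],[0.08,0,0,0,0,0,1],[0.08,0,-0.2,0,0,0,1],[0.08,0,-0.5,0,0,0,1],[0.3,0,-0.7,0,0,0,1],[0.6,0,-0.7,0,0,0,1],[1,0,-0.7,0,0,0,1],[1,0,-0.7,0,0,0,1],[1,0,-0.7,0,0,0,1]]'
python3 - <<'E'
from h import *
a=np.load('pics/top0.npy'); b=ctrl.get_image('top')[:,:,::-1]; np.save('pics/top1.npy',b)
for im in(a,b):
    h=cv2.cvtColor(im[195:225,255:310],cv2.COLOR_BGR2HSV); m=(h[...,1]>140)&(h[...,2]>90)
    y,x=np.nonzero(m); print(x.min()+255,x.max()+255,y.min()+195,y.max()+195,m.sum(), [px2w('top',[v,207],46.5).round(1)[1] for v in(x.min()+255-.5,x.max()+255.5)])
    r=im[206:209,262:300].mean(0).astype(int); print([tuple(map(int,v)) for v in r[6:36]])
E
```

```text
t: 17.27
ee_pos: [539.8, 125.9, 160.5]
orientation: [-2.263, -2.18, 0.002]
ft_force: [0.4, -0.3, 0.4]
width: 0.4
grasp_force: 0.0
270 285 203 212 119 [np.float64(-9.8), np.float64(-50.8)]
[(124, 131, 137), (90, 94, 97), (60, 93, 121), (43, 87, 128), (43, 93, 135), (42, 95, 140), (42, 96, 144), (43, 98, 145), (41, 90, 134), (31, 58, 85), (26, 54, 79), (27, 55, 79), (30, 57, 81), (32, 64, 95), (35, 68, 98), (43, 96, 141), (44, 100, 146), (45, 106, 151), (47, 52, 58), (49, 51, 53), (50, 51, 55), (49, 50, 53), (49, 51, 54), (47, 47, 53), (81, 91, 94), (100, 112, 119), (100, 114, 119), (101, 113, 120), (102, 114, 120), (100, 112, 119)]
278 292 203 213 34 [np.float64(-30.3), np.float64(-68.7)]
[(135, 145, 152), (93, 97, 103), (45, 48, 51), (51, 53, 56), (53, 54, 57), (63, 65, 67), (64, 65, 69), (61, 64, 66), (64, 65, 69), (56, 65, 72), (30, 60, 88), (28, 50, 69), (34, 62, 88), (31, 62, 89), (32, 62, 90), (28, 60, 86), (30, 59, 85), (31, 61, 88), (31, 60, 88), (34, 63, 89), (31, 59, 88), (29, 59, 86), (29, 59, 87), (29, 59, 86), (30, 63, 90), (29, 35, 41), (32, 33, 36), (34, 36, 38), (34, 34, 37), (32, 32, 35)]
```

The top view is too coarse to tell 20 mm from 22 mm. I'll return to the earlier wrist viewpoint and measure the tongue against the earlier picture.

```bash
python3 -m inch '[[-0.4,0,0,0,0,0,1],[-0.8,0,0,0,0,0,1],[-1,0.01,0,0,0,0,1],[-1,0.01,0,0,0,0,1]]';python3 -m inch '[[-0.3,0,0.05,0,0,0,0.3],[-0.6,0.04,0.1,0,0,0,0.3],[-0.8,0.06,0.1,0,0,0,0.3],[-0.8,0.06,0.1,0,0,0,0.3],[-0.8,0.06,0.1,0,0,0,0.3],[-0.8,0.06,0.1,0,0,0,0.3]]'
cat > k.py <<'E'
from h import *
o=ctrl.get_obs(); b=ctrl.get_image('wrist')[:,:,::-1]; np.save('pics/w6.npy',b)
a=np.load('pics/w5.npy'); o5=dict(o); o5['ee_pos']=np.array([540.5,-145.3,146.0])
for im,oo in((a,o5),(b,o)):
    r=im[:,238:252].mean(1); h=r[:,2]-r[:,0]   # red minus blue along the tongue's mid columns
    v=np.nonzero(h>35)[0]; v=v[(v<200)]; seg=v
    print('rows',seg[seg<150].min(),seg[seg<150].max(),h[85:130].round().astype(int))
    e=[i for i in range(60,140) if h[i]>40 and h[i+1]<=40]
    for i in e[:4]:
        s=i+(h[i]-40)/(h[i]-h[i+1]); print('edge',round(s,2),'y',px2w('wrist',[245,s],46.5,oo).round(1))
print(o['ee_pos'])
E
python3 k.py
```

```text
t: 17.82
ee_pos: [535.4, -26.8, 160.8]
orientation: [-2.269, -2.172, 0.001]
ft_force: [0.2, 0.1, 0.6]
width: 0.5
grasp_force: 0.0
t: 18.58
ee_pos: [540.2, -142.6, 145.9]
orientation: [-2.262, -2.18, 0.0]
ft_force: [-1.1, 0.7, -0.4]
width: 31.0
grasp_force: 0.0
rows 45 94 [133 139 162 164 168 177 176 177 166  75  17   5   3   4   4   4   3   4
   4   6   7   8   7   8   7   7   7   8   7   6   7   6   7   7   8   8
   8   7   8   8   8   7   7   7   8]
edge 94.6 y [534.6 -50.7  46.5]
rows 72 118 [173 164 152 139 108  82  88 104 107 106 107 106 109 111 111 115 121 122
 120 120 120 121 120 124 132 138 154 171 176 177 176 173 129  39   6   4
   4   5   5   7   8   8   8   7   7]
edge 117.99 y [533.4 -69.   46.5]
[ 540.21924161 -142.58649327  145.8888523 ]
```

```bash
cat >> k.py <<'E'
print('---')
b=np.load('pics/w6.npy')
for im,oo in((a,o5),(b,o)):
    for c0,c1 in((214,224),(288,298)):
        r=im[90:120,c0:c1].mean((1,2)); d=np.diff(r); i=int(np.argmin(d)); w=np.clip(-d[max(i-2,0):i+3],0,None)
        s=90+.5+(np.arange(max(i-2,0),max(i-2,0)+len(w))*w).sum()/w.sum()
        print('plate end',round(s,2),px2w('wrist',[(c0+c1-1)/2,s],38,oo).round(1))
    g=im[:,:,1].astype(int); print(g[118:160,254:258].mean(1).astype(int))
    print(g[80:92,200:300:1][4:8].mean(0).astype(int)[20:90])
E
python3 k.py | sed -n '/---/,$p'
```

```text
---
plate end 103.79 [508.4 -57.5  38. ]
plate end 103.58 [579.9 -60.   38. ]
[ 89  88  88  87  87  86  88  86  87  87  87 103 123 134 123 111 107 108
 109 110 108  99  73  49  50  51  52  50  51  53  57  63  77  84  86  86
  86  85  86  86  85  86]
[112 128 134 132 133 135 132 133 127  87  89 147 159 157 145 137 115 110
 111 109  99  94  97 109 114 115 121 153 158 155 155 155 155 153 154 157
 159 159 117  85 123 133 131 132 132 133 134 141 137 145 143 143 143 145
 143 145 145 145 144 143 143 143 144 143 144 144 145 143 144 145]
plate end 106.54 [508.  -57.4  38. ]
plate end 106.53 [579.6 -60.1  38. ]
[ 63  52  51  51  54  72  83  86  85  86  86  87  84  90 111 130 131 118
 108 106 106 107 105 106  95  68  51  51  51  49  48  51  56  60  61  77
  85  85  86  87  86  85]
[138 163 175 177 177 176 177 179 175 122  88 140 157 161 159 156 139 122
 135 152 155 158 160 161 160 159 158 155 153 136 111  88 131 154 155 157
 159 163 152  90 116 175 178 177 179 176 175 178 171 148 143 144 144 144
 142 141 142 141 142 141 142 140 140 140 142 141 141 142 142 144]
```

By the picture, the tongue's end is 10.6 mm inside the plate's edge against a nominal 11 mm. I'll push again with the fingers higher, to be sure the stop is the keeper's own.

```bash
python3 -m inch '[[0.4,-0.03,0,0,0,0,1],[0.8,-0.06,0,0,0,0,1],[1,-0.06,0,0,0,0,1],[1,-0.06,0,0,0,0,1],[1,-0.06,0,0,0,0,1]]'; python3 to.py 535.5 -13 62 -2.0
```

```text
t: 19.3
ee_pos: [537.1, 6.4, 145.9]
orientation: [2.262, 2.179, -0.0]
ft_force: [-0.3, 0.0, -0.4]
width: 0.2
grasp_force: 0.0
t 19.3 pos [537.1   6.4 145.9] shift [-0.1297 -0.0058  0.5597] turn [ 0.0001  0.0003 -0.003 ] F [-0.3  0.  -0.4] M [-0.1   0.04 -0.01] w 0.2 g 0.0
```

```bash
python3 -m inch '[[0,-0.006,0.2,0,0,0,1],[0,-0.006,0.45,0,0,0,1],[0,-0.006,0.56,0,0,0,1],[-0.06,-0.006,0.56,0,0,0,1],[-0.13,-0.006,0.56,0,0,0,1],[-0.155,-0.006,0.56,0,0,0,1],[-0.155,-0.006,0.56,0,0,0,1]]';python3 -m inch '[[-0.015,0,0,0,0,0,1],[-0.015,0,0,0,0,0,1]]';python3 -m inch '[[-0.015,0,0,0,0,0,1],[-0.015,0,0,0,0,0,1]]'
```

```text
t: 20.18
ee_pos: [535.8, -17.2, 62.7]
orientation: [2.264, 2.177, 0.002]
ft_force: [-0.4, 0.6, 1.0]
width: 0.6
grasp_force: 0.0
t: 20.42
ee_pos: [535.3, -18.9, 62.1]
orientation: [2.263, 2.179, 0.0]
ft_force: [0.0, 0.5, 0.5]
width: 0.7
grasp_force: 0.0
t: 20.68
ee_pos: [535.1, -20.7, 61.9]
orientation: [-2.263, -2.178, -0.001]
ft_force: [-0.2, 4.2, 1.6]
width: 0.3
grasp_force: 2.0
```

```bash
python3 -m inch '[[-0.012,0,0,0,0,0,1],[-0.012,0,0,0,0,0,1]]';python3 -m inch '[[-0.012,0,0,0,0,0,1],[-0.012,0,0,0,0,0,1]]'
```

```text
t: 20.92
ee_pos: [535.2, -21.3, 62.0]
orientation: [-2.263, -2.177, -0.003]
ft_force: [0.8, 12.8, 2.7]
width: 0.4
grasp_force: 6.2
t: 21.18
ee_pos: [535.2, -21.7, 62.1]
orientation: [-2.263, -2.175, -0.005]
ft_force: [0.9, 22.2, 3.0]
width: 0.8
grasp_force: 10.4
```

The stop is in the same place at 22 N with the fingers at a different height, so the keeper is fully in. I'll retreat clear and hand in.

```bash
python3 -m inch '[[0.08,0,0,0,0,0,1],[0.12,0,0,0,0,0,1],[0.12,0,-0.2,0,0,0,1],[0.12,0,-0.5,0,0,0,1],[0.12,0,-0.8,0,0,0,1],[0.12,0,-0.8,0,0,0,1],[0.12,0,-0.8,0,0,0,1],[0.12,0,-0.8,0,0,0,1]]' && python3 -c "
from workcell import ctrl
print(ctrl.close_job())"
```

```text
t: 22.18
ee_pos: [534.6, -6.9, 180.4]
orientation: [-2.262, -2.177, 0.003]
ft_force: [0.3, 0.1, -0.5]
width: 0.8
grasp_force: 0.0
the job is handed in; nothing more can be done
None
```

The guide plate hangs home on both pins, seated at the bar's height with no force on the way down, and the keeper is pushed in to a firm stop; the job was handed in at about 22 s, though I measured about 18 mm of keeper travel instead of 22 (it probably started a few mm in).

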